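# Feel out the stiff push switch, latch the good ones and guard the bad one

### The job

One of the three blue push keys on the grey switch box has far too stiff a spring; find it by feel. Push each of the other two, which give way under light finger pressure, until it clicks and stays in, never pushing any key harder than 20 newtons. Then put the red guard cap upright over the stiff key, which is left out, so that the cap's rim sits flat on the box, let go, and leave the tools and parts lying around where they are.

Things in the scene. Friction and masses are not known exactly. Their poses are not given: they have to be found in the camera images.
- switch_box: Grey switch box with three blue push keys, fixed to the table: 100 (x) x 300 (y) x 46 (z) mm on a black foot 108 x 308 mm; cable gland on the +y end. Origin: centre of its underside; keys on its own y axis at y = +92, 0 and -92 mm. Two keys are good; one, at any of the three places, looks the same but is far too stiff.
- key_1 (a joint): Travel of the first (+y of the box) key: 0 = out, 0.008 m = fully in. A good key resists up to 5 to 6 N over the first 2 mm, then gives way; past 5 mm it snaps in and stays (6 N upward would pull it out); pressed less, it springs back. The stiff key takes about 5 N at once, 12 N at 1 mm, over 20 N from 2.4 mm; it never latches and springs back out.
- key_1_top (a point): Centre of the upper face of the first (+y of the box) blue round key (31 mm across, face 16.5 mm above the steel collar when out, 8.5 mm when pressed in; it moves with the key). z up.
- seat_1 (a point): Centre of the first (+y of the box) switch on the flat top of the grey box (46 mm above the table), on the key's axis. Round the key a round steel collar, 40 mm across, stands 6 mm above this surface; the upper face of the key, when out, lies 22.5 mm above it. z up.
- key_2 (a joint): Travel of the middle key: 0 = out, 0.008 m = fully in. A good key resists up to 5 to 6 N over the first 2 mm, then gives way; past 5 mm it snaps in and stays (6 N upward would pull it out); pressed less, it springs back. The stiff key takes about 5 N at once, 12 N at 1 mm, over 20 N from 2.4 mm; it never latches and springs back out.
- key_2_top (a point): Centre of the upper face of the middle blue round key (31 mm across, face 16.5 mm above the steel collar when out, 8.5 mm when pressed in; it moves with the key). z up.
- seat_2 (a point): Centre of the middle switch on the flat top of the grey box (46 mm above the table), on the key's axis. Round the key a round steel collar, 40 mm across, stands 6 mm above this surface; the upper face of the key, when out, lies 22.5 mm above it. z up.
- key_3 (a joint): Travel of the third (-y of the box) key: 0 = out, 0.008 m = fully in. A good key resists up to 5 to 6 N over the first 2 mm, then gives way; past 5 mm it snaps in and stays (6 N upward would pull it out); pressed less, it springs back. The stiff key takes about 5 N at once, 12 N at 1 mm, over 20 N from 2.4 mm; it never latches and springs back out.
- key_3_top (a point): Centre of the upper face of the third (-y of the box) blue round key (31 mm across, face 16.5 mm above the steel collar when out, 8.5 mm when pressed in; it moves with the key). z up.
- seat_3 (a point): Centre of the third (-y of the box) switch on the flat top of the grey box (46 mm above the table), on the key's axis. Round the key a round steel collar, 40 mm across, stands 6 mm above this surface; the upper face of the key, when out, lies 22.5 mm above it. z up.
- cap_rim (a point): Centre of the open lower rim of the red guard cap (loose, 80 g): an upside-down cup 54 mm across outside, 46 mm inside, 37 mm high, 32 mm deep inside, with a round knob on top. Standing upright on the table at the start, so this point is on the table. z up along the cap.
- cap_knob (a point): Where to grasp the guard cap: on the axis of its knob (20 mm across, 30.5 mm high, from 37 to 67.5 mm above the rim), 53 mm above the rim.
- guard_cap: The red guard cap as a whole; origin at the centre of its lower rim.
- solder_spool: Bystander: spool of solder wire, green flanges, 62 mm across, 46 mm high, standing; origin under its centre.
- alu_spacer: Bystander: aluminium block 50 x 30 x 30 mm; origin under its centre.

How it is judged (in metres and radians):
On the way, in this order (a step that is already met when the one before it is completed fails the run):
1. the two good keys are clicked in, the stiff one is out (((value of joint key_1 below 0.003 m and value of joint each of key_2, key_3 above 0.006 m) or (value of joint key_2 below 0.003 m and value of joint each of key_1, key_3 above 0.006 m) or (value of joint key_3 below 0.003 m and value of joint each of key_1, key_2 above 0.006 m))), for 0.2 s.
2. the guard cap sits over the key that is out (((value of joint key_1 below 0.003 m and value of joint each of key_2, key_3 above 0.006 m and horizontal distance between cap_rim and seat_1 below 0.007 m and distance between cap_rim and seat_1 below 0.008 m) or (value of joint key_2 below 0.003 m and value of joint each of key_1, key_3 above 0.006 m and horizontal distance between cap_rim and seat_2 below 0.007 m and distance between cap_rim and seat_2 below 0.008 m) or (value of joint key_3 below 0.003 m and value of joint each of key_1, key_2 above 0.006 m and horizontal distance between cap_rim and seat_3 below 0.007 m and distance between cap_rim and seat_3 below 0.008 m))), for 0.2 s.
At the end, for the whole second after the job is handed in: Two keys are in (over 6 mm) and stay in, the third is out (under 3 mm); the guard cap stands over that third one with its rim flat on the box: rim centre within 7 mm sideways of the switch's centre and within 8 mm in all, upright to 0.06 rad, at rest and released (((value of joint key_1 below 0.003 m and value of joint each of key_2, key_3 above 0.006 m and horizontal distance between cap_rim and seat_1 below 0.007 m and distance between cap_rim and seat_1 below 0.008 m) or (value of joint key_2 below 0.003 m and value of joint each of key_1, key_3 above 0.006 m and horizontal distance between cap_rim and seat_2 below 0.007 m and distance between cap_rim and seat_2 below 0.008 m) or (value of joint key_3 below 0.003 m and value of joint each of key_1, key_2 above 0.006 m and horizontal distance between cap_rim and seat_3 below 0.007 m and distance between cap_rim and seat_3 below 0.008 m)) and angle between cap_rim's own z axis and vertical below 0.06 rad and linear speed of guard_cap below 0.02 m/s and contact force between guard_cap and the fingers below 0.05 N); the robot touches nothing.
It fails at once if a key is pushed with more than 20 N (contact force between any of key_1, key_2, key_3 and the arm above 20 N or contact force between any of key_1, key_2, key_3 and the fingers above 20 N or contact force between any of key_1, key_2, key_3 and guard_cap above 20 N).
It fails at once if a bystander is moved by more than 30 mm (distance of any of solder_spool, alu_spacer from where it was at the start of the episode above 0.03 m).
It also fails if it takes over 58 s, if anything falls off the work surface, if the arm or the gripper's body presses on something with over 40 N, if the wrist force passes 120 N, or if a joint passes its speed limit or range.

### The arm

A 6-joint arm with a two-finger parallel gripper is mounted at the origin on the work surface; the furniture and walls round the work are solid. World frame = base frame: x ahead of the robot, y to its left, z up, the work surface at z = 0. Lengths are in mm, angles in rad, forces in N, time in s.
With the tool pointing down it reaches from about 350 to 975 mm from the base axis. Payload 7.1 kg.
Tool frame: the origin (TCP) lies on the front face of the gripper's body, between the roots of the fingers; the fingertips stand 80 mm ahead of it and the grasp point (between the pads) lies 61 mm ahead of it (env.tips_ahead is the distance from the TCP to the fingertips, in mm); z points along the fingers, y is the direction in which the jaws open and shut (so a half turn about z gives the same grasp; the last joint's range is limited). The gripper opens to 88 mm and grips with 3 to 60 N. Pads are 20 mm wide; open, the fingers measure 115 mm over their backs; the gripper's body (75 mm by 178 mm) begins 61 mm behind the grasp point.
Start: joints at [1.112, 0.423, 1.63, -0, 1.089, -0.019], TCP at [266.067, 565.521, 302.675] pointing down, gripper open.
Joint ranges: [-3, 3], [-0.9, 2.11], [0.09, 2.58], [-1.31, 4.45], [0.11, 2.69], [-2.54, 2.54]. Speed limits (rad/s): [2.39, 2.39, 3.01, 3.14, 3.14, 3.14].

### API

Orientations are given as a unit quaternion [x, y, z, w].
In Python, from station import env, set_gripper, viewer, workorder gives the robot as it stands. Calls block until the motion is done:
- env.reach(position, orientation): joint-space move of the TCP to a pose.
- env.move_l(position, rot=None, rate=150, f_stop=None): straight line of the TCP; rot=None keeps the orientation; rate is the mean speed in mm/s. With f_stop (N) it stops when the force on the tool has changed by that much, and returns True; else False.
- env.move_joints(angles): joint-space move.
- set_gripper(opening): finger opening in mm; the grip force is fixed at half the most; returns when the fingers have stopped.
- env.hold(seconds).
- env.ik(position, orientation): joint angles nearest the present ones, or None.
- env.read_state(): the state.
- viewer.camera(name): name is "scene" or "top" or "wrist"; returns the picture (384x512x3 uint8, blue, green, red); there is no depth.
- viewer.camera_params(name): a dict with "fx", "fy", "cx", "cy" (pixels), "dist" ([k1, k2, p1, p2, k3] as OpenCV has them; the pictures are not rectified), "pose" (4x4, takes a point from camera to world coordinates); the wrist camera has in their place "tool_from_camera" (4x4, takes a point from camera to tool coordinates, whose origin is the TCP and whose axes are the flange's). Camera axes: x right, y up, looking along -z (the intrinsics and any distortion apply to the point x, -y, -z); pixel columns grow to the right and rows downward; lengths in mm; the calibration is good to about 2 mm. A picture is of the moment at which its call begins: read the wrist's pose just before it. camera_params takes no time and is no camera call.
A pose or a line that the arm cannot do raises env.IKError and nothing moves.
- workorder.sign_off(): hands the job in, once; it reports no verdict.
The state is a dict: "time_s": time; "qpos": joint angles; "dq": joint speeds; "tau": joint torques, N m; "tool_pos": TCP position; "orientation": TCP orientation; "force": force on the tool from outside, world axes, zero at the start; "wrist_torque": the same for the moment, N m; "width": finger opening in mm.
Only numpy, scipy, OpenCV 4.12 (cv2) and the standard library are available. Lean on these libraries where they do the work, as an engineer would, in place of code of your own. Each camera call takes 0.05 s, during which the arm holds its last target.

## Working session

There is one attempt and no reset: what is moved stays moved. The work goes in short steps, each a Python script; the robot and the scene stay as the last script left them, time stands still between calls to the robot, and variables do not carry over. Pictures are saved under pics/ and viewed, and the job is handed in when it is done.

```bash
ls; mkdir -p pics; python3 - <<'E'
from station import env,set_gripper,viewer,workorder
import cv2
s=env.read_state();print(s)
for n in("scene","top","wrist"):
    cv2.imwrite(f"pics/{n}0.png",viewer.camera(n))
    p=viewer.camera_params(n);print(n,p)
E
```

```text
pics
{'time_s': 0.0, 'qpos': array([ 1.11202908e+00,  4.23808676e-01,  1.63066907e+00, -3.81102038e-05,
        1.08858235e+00, -1.89808362e-02]), 'dq': array([ 0.00066568, -0.0004543 ,  0.00012685, -0.00018037, -0.00101602,
       -0.00031322]), 'tau': array([-2.02216164e-03, -5.44619393e+01, -2.73663676e+01,  6.42275345e-02,
        2.28951301e-02, -1.75363753e-04]), 'tool_pos': array([265.87765616, 565.16151901, 301.92990961]), 'orientation': array([ 2.18116706e-01,  9.75922417e-01, -7.16876274e-04, -1.57207362e-04]), 'force': array([ 0.74094292, -0.273924  , -0.05692399]), 'wrist_torque': array([-0.06447814, -0.02941122, -0.03833728]), 'width': 88.0741648183269}
scene {'fx': 439.46900935590673, 'fy': 439.46900935590673, 'cx': 251.03407653545946, 'cy': 199.720078046067, 'dist': array([-0.17134998,  0.        ,  0.        ,  0.        ,  0.        ]), 'pose': array([[ 4.66021122e-01,  4.73666769e-01, -7.47304560e-01,
        -4.22433375e+02],
       [-8.84563650e-01,  2.67825760e-01, -3.81859282e-01,
        -4.65195892e+02],
       [ 1.92733596e-02,  8.38992940e-01,  5.43800867e-0
[... 497 characters left out ...]
-02,  1.65269742e-01,  9.85555780e-01,
         1.09549540e+03],
       [ 0.00000000e+00,  0.00000000e+00,  0.00000000e+00,
         1.00000000e+00]])}
wrist {'fx': 281.940164368114, 'fy': 281.940164368114, 'cx': 259.5957063091149, 'cy': 189.6799853283499, 'dist': array([-0.05775301,  0.        ,  0.        ,  0.        ,  0.        ]), 'tool_from_camera': array([[ 7.03466330e-04,  9.54013177e-01,  2.99763846e-01,
         8.26986168e+01],
       [ 9.99999753e-01, -6.71653715e-04, -2.09163520e-04,
        -4.53521201e-01],
       [ 1.79274664e-06,  2.99763919e-01, -9.54013413e-01,
        -8.31795768e+01],
       [ 0.00000000e+00,  0.00000000e+00,  0.00000000e+00,
         1.00000000e+00]])}
```

View pics/scene0.png

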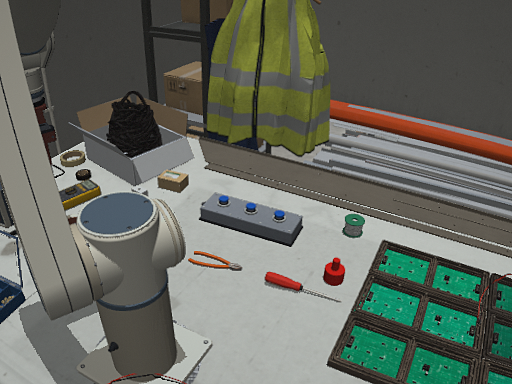

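View pics/top0.png

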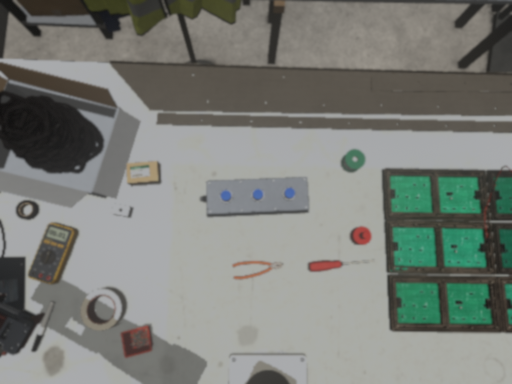

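View pics/wrist0.png

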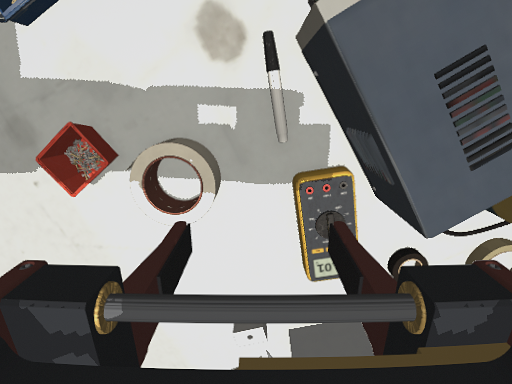

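```bash
cat > h.py <<'E'
import numpy as np, cv2
from station import env,set_gripper,viewer,workorder
from scipy.spatial.transform import Rotation as R
def ray(p,uv,T):
    K=np.array([[p['fx'],0,p['cx']],[0,p['fy'],p['cy']],[0,0,1]])
    n=cv2.undistortPoints(np.array([[uv]],float),K,np.array(p['dist']))[0,0]
    return T[:3,3],T[:3,:3]@np.array([n[0],-n[1],-1.])
def pose(name,st=None):
    p=viewer.camera_params(name)
    if name!='wrist': return p,np.array(p['pose'])
    T=np.eye(4);T[:3,:3]=R.from_quat(st['orientation']).as_matrix();T[:3,3]=st['tool_pos']
    return p,T@np.array(p['tool_from_camera'])
def onplane(name,uv,z,st=None):
    p,T=pose(name,st);o,d=ray(p,uv,T);return o+d*(z-o[2])/d[2]
def blobs(im,kind,amin=20):
    h=cv2.cvtColor(im,cv2.COLOR_BGR2HSV)
    rng={'blue':[((100,150,60),(125,255,255))],'red':[((0,180,60),(6,255,255)),((174,180,60),(180,255,255))],
         'green':[((60,80,40),(90,255,255))]}[kind]
    m=sum(cv2.inRange(h,*r) for r in rng)
    n,l,s,c=cv2.connectedComponentsWithStats(m)
    return [(c[i].round(2),s[i]) for i in range(1,n) if s[i][4]>=amin],l
def tri(a,b):
    (o1,d1),(o2,d2)=a,b
    A=np.stack([d1,-d2],1);t=np.linalg.lstsq(A,o2-o1,rcond=None)[0]
    P,Q=o1+d1*t[0],o2+d2*t[1];return (P+Q)/2,np.linalg.norm(P-Q)
E
python3 - <<'E'
from h import *
for n in('top','scene'):
    im=cv2.imread(f'pics/{n}0.png')
    for k,z in(('blue',68.5),('red',45)):
        for c,s in blobs(im,k)[0]: print(n,k,c,s,onplane(n,c,z).round(1))
E
```

```text
scene blue [223.3 198.5] [219 196   9   6  46] [543.6 123.8  68.5]
scene blue [250.57 205.92] [246 203  10   7  53] [548.6  32.   68.5]
scene blue [279.04 213.76] [275 211   9   7  54] [553.  -59.5  68.5]
scene red [334.12 272.38] [324 258  21  28 408] [ 415.  -279.4   45. ]
scene red [281.92 280.67] [265 272  36  19 322] [ 324.  -174.6   45. ]
```

```bash
python3 - <<'E'
from h import *
im=cv2.imread('pics/top0.png');h=cv2.cvtColor(im,cv2.COLOR_BGR2HSV)
print(h[196,226],h[235,361])
yaw=np.arctan2(553-543.6,123.8+59.5) 
q=(R.from_euler('z',yaw)*R.from_quat([0,1,0,0])).as_quat();print(yaw,q,env.ik([548,32,250],q))
env.reach([548,32,250],q); set_gripper(0); env.hold(.2)
st=env.read_state();im=viewer.camera('wrist');cv2.imwrite('pics/w1.png',im);print(st['tool_pos'],st['width'],st['time_s'],st['force'])
np.savez('w1.npz',tool_pos=st['tool_pos'],orientation=st['orientation'])
for c,s in blobs(im,'blue',100)[0]: print(c,s,onplane('wrist',c,68.5,st).round(1))
E
```

```text
[110 140 168] [ 3 93 85]
0.05123716740341868 [-0.02561578  0.99967186  0.          0.        ] [ 3.66478258e-02  3.81861452e-01  1.83936543e+00 -4.44089210e-16
  9.20365775e-01 -1.58538567e+00]
[548.01882088  32.00400787 250.00957762] 0.43586054358403215 3.8583 [-0.16382975  0.44902785  0.63116102]
[262.51 195.75] [248 181  30  30 685] [554.4  34.9  68.5]
[354.14 195.33] [340 181  30  29 671] [549.3 126.1  68.5]
[170.77 196.35] [156 182  30  30 679] [559.9 -56.4  68.5]
```

View pics/w1.png

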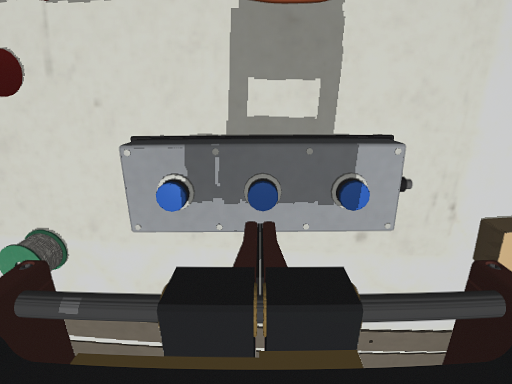

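```bash
python3 - <<'E'
from h import *
q=(R.from_euler('z',.058)*R.from_quat([1,0,0,0])).as_quat();print(env.ik([552,34,250],q))
env.reach([552,34,250],q); env.hold(.2)
st=env.read_state();im=viewer.camera('wrist');cv2.imwrite('pics/w2.png',im);print(st['tool_pos'],st['orientation'],st['time_s'],st['force'])
for c,s in blobs(im,'blue',100)[0]: print(c,s,onplane('wrist',c,68.5,st).round(1))
im=viewer.camera('top');cv2.imwrite('pics/t2.png',im)
E
```

```text
[ 3.99976328e-02  3.87400412e-01  1.83038014e+00 -4.44089210e-16
  9.23812104e-01  1.55279396e+00]
[551.99165086  34.01044029 250.0222124 ] [ 9.99577469e-01  2.90668912e-02  1.12725658e-05 -5.87768284e-06] 6.7583 [-1.10669643  0.6884608  -0.43120016]
[165.61 185.04] [151 171  30  29 683] [550.8 126.2  68.5]
[258.59 184.96] [244 171  30  29 693] [556.2  34.8  68.5]
[351.36 185.09] [337 171  30  29 689] [561.5 -56.4  68.5]
```

View pics/w2.png

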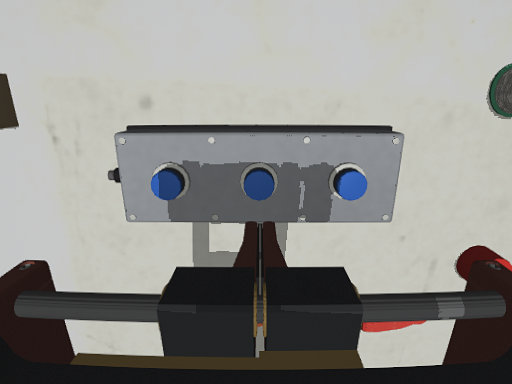

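```bash
python3 - <<'E'
from h import *
print(env.tips_ahead)
q=(R.from_euler('z',.058)*R.from_quat([1,0,0,0])).as_quat()
K=[(550.0,126.6),(555.3,34.8),(560.6,-57.0)]
for i,(x,y) in enumerate(K):
    env.move_l([x,y,185 if i==0 else 165],rot=q,rate=250)
    env.move_l([x,y,151.5],rate=60); env.hold(.15)
    f0=env.read_state()['force']
    hit=env.move_l([x,y,148.5-7.2],rate=9,f_stop=9)
    s=env.read_state();print(i+1,hit,s['tool_pos'].round(2),(s['force']-f0).round(2),s['time_s'])
    env.move_l([x,y,165],rate=80)
st=env.read_state();print(st['time_s'])
E
```

```text
80.0
1 False [550.02 126.59 141.31] [-0.15 -1.34 -1.5 ] 9.6
2 True [555.43  34.78 147.91] [-1.86  0.09  7.98] 11.7
3 False [560.64 -57.01 141.32] [-0.7  -0.15 -0.03] 14.4
14.85
```

```bash
python3 - <<'E'
from h import *
q=(R.from_euler('z',.058)*R.from_quat([1,0,0,0])).as_quat()
def look(n,k):
    env.hold(.15);st=env.read_state();im=viewer.camera('wrist');cv2.imwrite(f'pics/{n}.png',im)
    print(st['tool_pos'],st['time_s'])
    for c,s in blobs(im,k,100)[0]: print(c,s,onplane('wrist',c,68.5,st).round(1))
env.reach([552,34,250],q);look('w3','blue')
q=(R.from_euler('z',0)*R.from_quat([1,0,0,0])).as_quat()
env.reach([417,-280,250],q);set_gripper(88);look('w4','red')
E
```

```text
[551.30901768  32.8479861  248.27130306] 15.5667
[166.26 182.19] [152 168  30  29 658] [553.2 123.6  68.5]
[348.48 182.03] [334 168  30  29 667] [563.5 -53.7  68.5]
[257.42 184.19] [243 170  30  30 709] [556.2  34.7  68.5]
[ 417.01368656 -279.99672861  250.00175455] 18.4333
[253.07 160.44] [ 229  131   50   51 1438] [ 445.7 -274.2   68.5]
[158.97 222.33] [127 213  78  26 772] [ 381.2 -176.9   68.5]
```

View pics/w3.png

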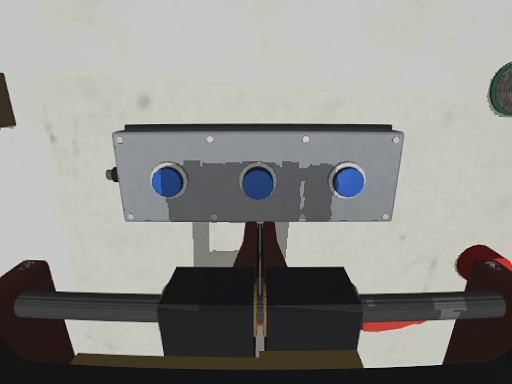

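View pics/w4.png

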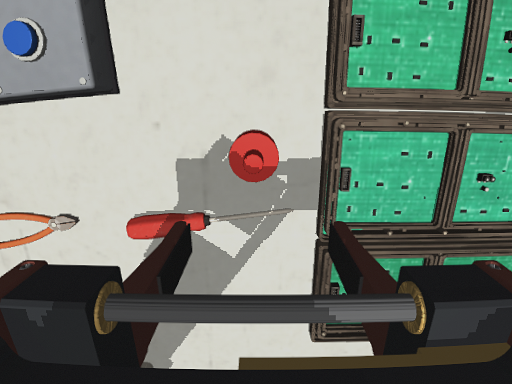

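```bash
python3 - <<'E'
from h import *
im=cv2.imread('pics/w4.png');c=cv2.resize(im[120:195,215:295],None,fx=7,fy=7,interpolation=0);cv2.imwrite('pics/c4.png',c)
st=dict(tool_pos=np.array([417.014,-279.997,250.0]),orientation=[1,0,0,0])
for uv,z in(((253.5,161.5),67.5),((253.5,155.5),37),((253.1,156.5),37)):print(uv,z,onplane('wrist',uv,z,st))
E
```

```text
(253.5, 161.5) 67.5 [ 444.41824175 -274.62004532   67.5       ]
(253.5, 155.5) 37 [ 444.59615532 -273.99683434   37.        ]
(253.1, 156.5) 37 [ 443.52158371 -273.56593646   37.        ]
```

View pics/c4.png

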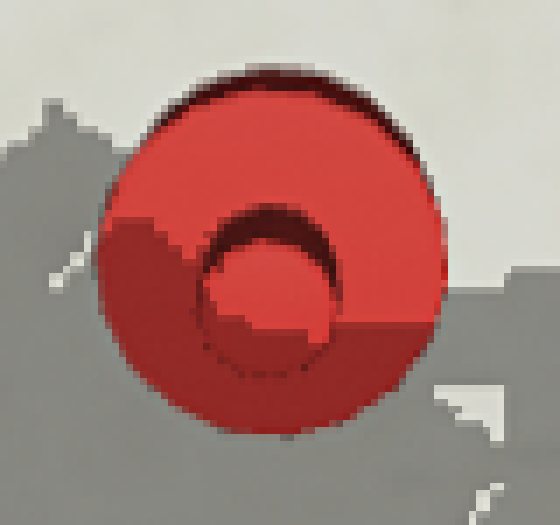

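```bash
python3 - <<'E'
from h import *
q=[1,0,0,0]
set_gripper(56)
env.move_l([441.8,-274.2,175],rot=q,rate=200)
env.hold(.1)
print(env.move_l([441.8,-274.2,120],rate=60,f_stop=8))
s=env.read_state();print(s['tool_pos'],s['force'])
set_gripper(0);s=env.read_state();print(s['width'],s['force'],s['time_s'])
env.move_l([441.8,-274.2,250],rate=150);env.hold(.2)
s=env.read_state();print(s['width'],s['force'],s['time_s'],s['tool_pos'])
cv2.imwrite('pics/w5.png',viewer.camera('wrist'));cv2.imwrite('pics/s5.png',viewer.camera('scene'))
E
```

```text
False
[ 442.0091821  -274.29235524  120.22704417] [ 0.50436358 -1.26136066  0.41260945]
19.51768424428588 [0.02077582 0.19215919 0.94454968] 21.5333
19.17906361212117 [-0.60526805 -0.34789457 -1.68048863] 22.75 [ 441.45745299 -273.98950879  249.07535093]
```

View pics/w5.png

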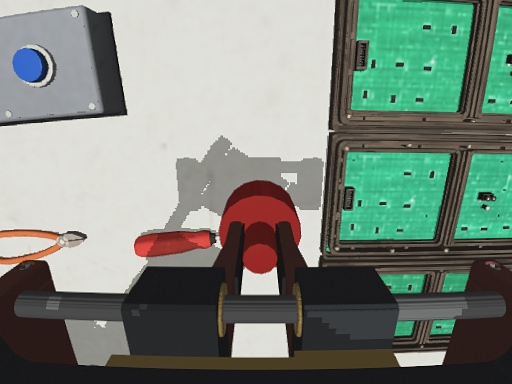

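View pics/s5.png

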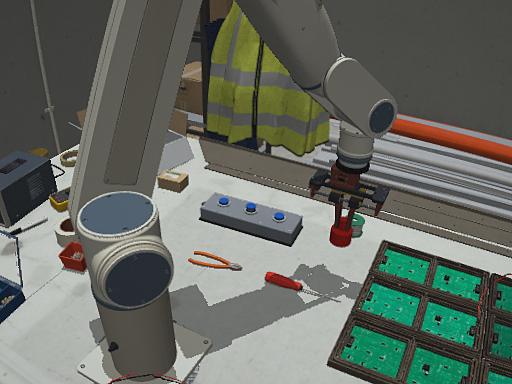

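```bash
python3 - <<'E'
from h import *
p=viewer.camera_params('wrist');T=np.linalg.inv(p['tool_from_camera'])
K=np.array([[p['fx'],0,p['cx']],[0,p['fy'],p['cy']],[0,0,1]])
for P in([27,0,83],[27,0,120],[0,27,83],[0,-27,83],[10,0,52.5],[-10,0,52.5],[27.8,0,83],[30,0,83]):
    c=(T@[*P,1])[:3];print(P,cv2.projectPoints(np.array([[c[0],-c[1],-c[2]]]),np.zeros(3),np.zeros(3),K,p['dist'])[0].ravel())
im=cv2.imread('pics/w5.png');cv2.imwrite('pics/c5.png',cv2.resize(im[170:285,205:315],None,fx=5,fy=5,interpolation=0))
E
```

```text
[27, 0, 83] [258.88889004 194.6993299 ]
[27, 0, 120] [258.99577665 179.04652955]
[0, 27, 83] [300.33772789 234.04246137]
[0, -27, 83] [217.44564496 233.99467137]
[10, 0, 52.5] [258.76932346 242.66941155]
[-10, 0, 52.5] [258.77819961 274.56978325]
[27.8, 0, 83] [258.88882664 193.47532445]
[30, 0, 83] [258.88865939 190.09188761]
```

View pics/c5.png

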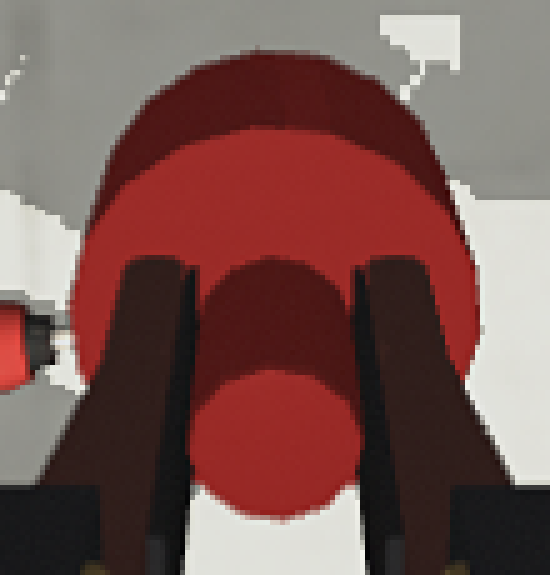

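```bash
python3 - <<'E'
from h import *
q=(R.from_euler('z',.058)*R.from_quat([1,0,0,0])).as_quat()
x,y=555.8,35.3
env.move_l([441.8,-274.2,250],rate=100)
env.move_l([x,y,225],rot=q,rate=170)
env.move_l([x,y,198],rate=80);env.hold(.25)
f0=env.read_state()['force']
h=env.move_l([x,y,165.6],rate=20,f_stop=5)
s=env.read_state();print(h,s['tool_pos'],(s['force']-f0).round(2),s['width'],s['time_s'])
cv2.imwrite('pics/w6.png',viewer.camera('wrist'));cv2.imwrite('pics/s6.png',viewer.camera('scene'))
E
```

```text
True [555.78221102  35.34575519 165.97244635] [0.06 0.3  6.61] 19.403328899122805 27.4583
```

View pics/w6.png

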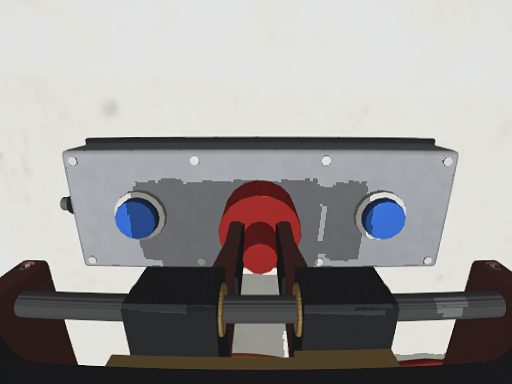

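```bash
python3 - <<'E'
from h import *
set_gripper(50);env.hold(.2)
s=env.read_state();print(s['width'])
x,y=555.8,35.3
env.move_l([x,y,200],rate=50)
env.move_l([x,y,300],rate=150);env.hold(.3)
st=env.read_state();im=viewer.camera('wrist');cv2.imwrite('pics/w7.png',im);print(st['tool_pos'],st['force'],st['time_s'])
for k,z in(('red',83),('blue',60.5)):
  for c,s in blobs(im,k,100)[0]: print(k,c,s,onplane('wrist',c,z,st).round(1))
cv2.imwrite('pics/s7.png',viewer.camera('scene'))
E
```

```text
50.020501671680215
[555.550806    35.29874546 299.24409155] [ 0.07954681 -0.06153732  1.0359536 ] 30.3833
red [259.55 176.21] [ 236  151   48   50 1838] [558.9  35.1  83. ]
blue [182.31 173.61] [170 162  25  24 474] [550.8 126.   60.5]
blue [336.97 173.69] [325 162  25  25 481] [561.4 -56.3  60.5]
```

View pics/w7.png

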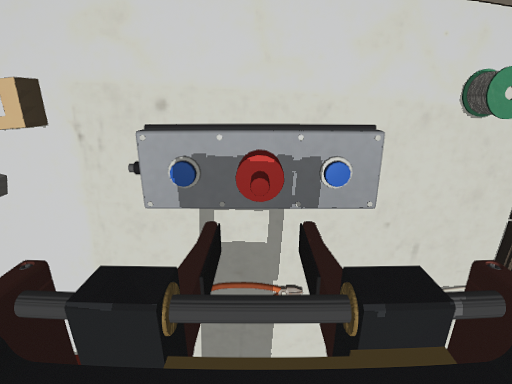

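View pics/s7.png

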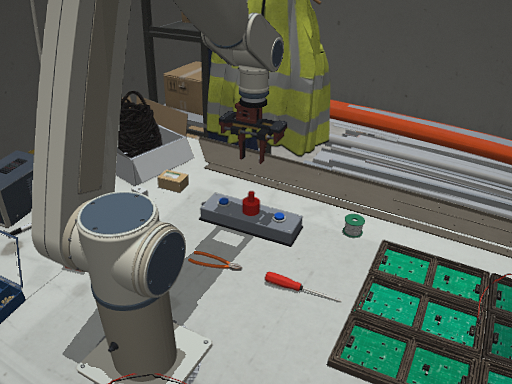

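```bash
python3 -c "
from station import workorder
workorder.sign_off()"
```

```text
the job is handed in; nothing more can be done
```

The job is done and handed in at about 30 s, but sign-off gives no verdict, so the result rests on my own checks.

- **Keys:** The middle key is the stiff one. It reached about 8 N after only 0.6 mm, so I stopped there and it sprang back out. Keys 1 and 3 gave way over the full 7.2 mm stroke with no force stop. In the last wrist picture both still measure as pressed in, with their tops about 8 mm lower and 182.6 mm apart (184 mm nominal).
- **Cap:** I gripped the red cap by its knob and lowered it over the middle key. It made contact with the rim at 46 mm, which is the box top; the collar would have stopped it at 52 mm. I let go, and the last pictures show it upright between the two pressed keys, with the gripper clear above it.
- **Checks that disagreed slightly:**
  - The first scene-camera estimate of the key positions was 5 to 6 mm off the wrist views. I put that down to seeing the keys' sides, so I used the mean of two opposite wrist views instead.
  - The last red-blob centre read about 3 mm in x from the switch centre. The blob includes the cap's wall and knob, and a cap sitting down over the collar can be at most 3 mm off, well inside the 7 mm allowed.
- **Bystanders:** Nothing I did touched the solder spool or the aluminium block. In the last scene picture the spool is where it was at the start; I did not measure the block.

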